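# Seat a filter cup on its keyed stem and hold it home

### The arm

A 6-joint arm with a two-finger parallel gripper is mounted at the origin on the work surface. World frame = base frame: x ahead of the robot, y to its left, z up, the work surface at z = 0. Lengths are in mm, angles in rad, forces in N, time in s.
With the tool pointing down it reaches from about 350 to 975 mm from the base axis. Payload 7.1 kg.
Tool frame: the origin (TCP) lies at the very end of the fingers, on their centre line; the grasp point (between the pads) lies 19 mm behind it; y points along the fingers, x is the direction in which the jaws open and shut, and the axes are right-handed (so a half turn about y gives the same grasp; the last joint's range is limited). The gripper opens to 88 mm and grips with 3 to 60 N. Pads are 20 mm wide; open, the fingers measure 115 mm over their backs; the gripper's body (75 mm by 178 mm) begins 61 mm behind the grasp point.
Start: joints at [1.092, 0.423, 1.63, -0, 1.089, -0.019], TCP at [277.323, 560.086, 202.375] pointing down, gripper open.
Joint ranges: [-3, 3], [-0.9, 2.11], [0.09, 2.58], [-1.31, 4.45], [0.11, 2.69], [-2.54, 2.54]. Speed limits (rad/s): [2.39, 2.39, 3.01, 3.14, 3.14, 3.14].

### API

Orientations are given as a rotation vector (axis times angle).
In Python, from workcell import ctrl gives the robot as it stands. The module is installed in compiled form; this text tells all that it offers.
- The arm moves only by the tool carry_out, never from a script. Its arguments are lists of equal length, an entry for each row: "delta_pos": the shift along the tool's x, y, z in cm, a list of three; "rotation": the turn, a rotation vector about the tool's x, y, z in rad, a list of three. In form: {"delta_pos": [[dx, dy, dz], ...], "rotation": [[wx, wy, wz], ...]}. A call has 1 to 12 rows; each row is the pose to reach, as a shift and turn from the pose commanded when the call began, along the tool's axes at that moment; what a row does not reach only later rows make up. A row lasts 1/12 s, in which the tool goes at most 41.7 mm and 7.16 degrees, less where a joint would pass 70% of its speed; a pose out of reach is approached as far as the arm can. A call with a gripper value outside its range is refused whole. "hand" is the closure in counts, from 0 (fully open) to 255 (shut), set as the call begins (left out, the last holds). The fingers move at their own pace and stop on an object; the grip force is fixed at half the most. Time passes only in rows, so rows that repeat a pose let the fingers close. It gives the time, the measured TCP pose, the force and the opening at its end, in the units of the state.
- ctrl.get_obs(): the state, without advancing time (a new reading comes with each control period).
- ctrl.get_image(name): name is "scene" or "top" or "wrist"; returns the picture (400x640x3 uint8, red, green, blue); there is no depth.
- ctrl.camera_info(name): a dict with "fov_y" (degrees; the focal length in pixels is half the picture's height over the tangent of half this angle, whatever the lens; pixels are square), "cx", "cy" (the principal point, pixels), "k1" (the pictures are not rectified: a ray, as slopes to the right and down, at radius r is drawn at 1 + k1 r^2 times it, then the intrinsics apply), "R" (3x3) and "t" (3): a world point X has camera coordinates R X + t; the wrist camera has in their place "T_tool_cam" (4x4, takes a point from camera to tool coordinates, whose origin is the TCP and whose axes are the tool frame's). Camera axes: x right, y down, z forward; pixel columns grow to the right and rows downward; lengths in mm; the calibration is good to about 2 mm. A picture is of the moment at which its call begins: read the wrist's pose just before it. camera_info takes no time and is no camera call.
- ctrl.close_job(): hands the job in, once; it reports no verdict.
The state is a dict: "t": time; "qpos": joint angles; "qvel": joint speeds; "joint_torque": joint torques, N m; "ee_pos": TCP position; "orientation": TCP orientation; "ft_force": force on the tool from outside, world axes, zero at the start; "moment": the same for the moment, N m; "width": finger opening in mm.
Only numpy, scipy, OpenCV 4.12 (cv2) and the standard library are available. Lean on these libraries where they do the work, as an engineer would, in place of code of your own. Each camera call takes 0.05 s, during which the arm holds its last target.

### The job

Take the filter cup off its drip rest, turn it mouth down and lower it over the upright stem of the grey filter base. Turn the cup by its knurled collar until the hidden keyways drop over the stem's pins, then push it fully home against the sprung gasket plate and finish still holding it down there with the gripper. Do not knock over or shove the bottle, the tip box or the jar.

Things in the scene. Friction and masses are not known exactly. Their poses are not given: they have to be found in the camera images.
- cup: White plastic filter cup, about 160 g, 100 mm long, 51 mm outside diameter all along. Origin: centre of its open mouth's rim plane; +z runs along its axis from the mouth to the closed end (up when it stands mouth down). It starts lying level on the rest, mouth towards the robot's right (world -y) within 25 degrees, its axis 59 mm above the bench.
- cup_collar (a point): Point on the cup's axis 74 mm from the mouth, in the middle of the ribbed (knurled) teal collar, which covers 49 to 99 mm from the mouth: the place to grip. Axes as the cup's.
- cup_keyways (a point): Point on the cup's axis, 4 mm inside the mouth. The bore is 42 mm wide, 94 mm deep; at the mouth a steel ring 8 mm thick narrows it to 26.6 mm. Three keyways 9 mm wide are cut through the ring, at 0, +120 and -120 degrees from the cup's +x about its z; out of sight once the cup is over the stem. Axes as the cup's.
- rest: Fixed steel drip rest: 90 x 130 mm tray with a 12 mm high rim and two 8 mm rods, 38 mm apart, 100 mm long, tops 40 mm above the bench, along the rest's y. The cup lies lengthways on the rods, which are under it, within its width: fingers can straddle the cup. Origin: centre of its underside; y runs along the rods, to the robot's left (the cup's mouth looks to -y).
- base: Fixed grey filter base, 120 x 120 mm, 30 mm high, with a round gasket plate (58 mm wide, orange top) and in its middle an upright aluminium stem, 24 mm diameter. Origin: centre of its underside, z up.
- stem_top (a point): Centre of the stem's top, on its axis, 100 mm above the bench. The last 10 mm taper to 12 mm diameter.
- stem_pins (a point): Point on the stem's axis 56 mm above the bench, where three level black pins 5 mm thick, 120 degrees apart, stick out to 18.5 mm from the axis. Their bearing differs from job to job, whatever the base's yaw. With keyways out of line the cup rests steady on the pins, mouth 58.5 mm above the bench. A turn of at most 120 degrees, whichever way, lines them up, with 0.12 rad of play each side.
- gasket (a joint): Travel of the sprung gasket plate, m: 0 = up, as at the start; 0.008 = pressed down to its stop. When the keyways drop over the pins the cup falls 12 mm on to the plate (mouth 46 mm above the bench); fully home its mouth is 38 mm above the bench. The spring pushes back with 6 N at the top, 10 N at the stop: the cup rises again if let go.
- reagent: White reagent bottle with a red cap, 64 mm diameter, 150 mm tall, standing loose; leave alone. Origin: centre of its underside.
- tipbox: Blue pipette tip box, 70 x 90 mm, 53 mm tall with its yellow tips, standing loose; leave alone. Origin: centre of its underside.
- amber: Small amber glass jar with a black lid, 44 mm diameter, 75 mm tall, standing loose; leave alone. Origin: centre of its underside.
There are look-alikes about, which are no part of the job. Leave any green or pink look-alike of the cup alone. What is shaped like the base but red is not meant.

How it is judged (in metres and radians):
On the way:
1. the cup is mouth down over the stem (angle between cup's own z axis and vertical below 0.2 rad and horizontal distance between cup and stem_top below 0.008 m and height (world z) of cup below 0.085 m), for 0.1 s.
At the end, for the whole second after the job is handed in: The robot still holds or presses the cup (over 2 N); the cup is mouth down on the stem, upright within 0.08 rad, within 5 mm of the stem's axis, its mouth less than 40.5 mm above the bench (fully home is 38 mm), and the gasket plate is pressed down more than 6 of its 8 mm (angle between cup's own z axis and vertical below 0.08 rad and horizontal distance between cup and stem_top below 0.005 m and height (world z) of cup below 0.0405 m and value of joint gasket above 0.006 m and contact force between any of the fingers, the arm and cup above 2 N); the arm keeps its last pose, push and grip.
It fails at once if the white reagent bottle is shoved more than 30 mm or knocked over (distance of reagent from where it was at the start of the episode above 0.03 m or angle between reagent's own z axis and vertical above 0.3 rad).
It fails at once if the blue tip box is shoved more than 30 mm or knocked over (distance of tipbox from where it was at the start of the episode above 0.03 m or angle between tipbox's own z axis and vertical above 0.3 rad).
It fails at once if the amber jar is shoved more than 30 mm or knocked over (distance of amber from where it was at the start of the episode above 0.03 m or angle between amber's own z axis and vertical above 0.3 rad).
It also fails if it takes over 72 s, if anything falls off the work surface, if the arm or the gripper's body presses on something with over 40 N, if the wrist force passes 120 N, or if a joint passes its speed limit or range.

## Working session

There is one attempt and no reset: what is moved stays moved. The work goes in short steps, Python scripts to look and compute and a tool call to move; the robot and the scene stay as the last step left them, time stands still between calls to the robot, and variables do not carry over. Pictures are saved under pics/ and viewed, and the job is handed in when it is done.

Besides the shell and the picture viewer there is one more tool, called after "Call:" as name(argument=value, ...) on one line, values as JSON. carry_out: Moves the arm, as the interface text tells. Its arguments: {"type":"object","properties":{"delta_pos":{"type":"array","items":{"type":"array","items":{"type":"number"}}},"rotation":{"type":"array","items":{"type":"array","items":{"type":"number"}}},"hand":{"type":"number"}},"required":["delta_pos","rotation"]}

```bash
ls; mkdir -p pics
python3 - <<'E'
from workcell import ctrl
import cv2,json
print(ctrl.get_obs())
for n in("scene","top","wrist"):
    print(n,ctrl.camera_info(n))
    im=ctrl.get_image(n); cv2.imwrite(f"pics/{n}0.png",im[:,:,::-1])
E
```

```text
pics
{'t': 0.0, 'qpos': array([ 1.09200137e+00,  4.23891073e-01,  1.63072383e+00, -1.23239101e-05,
        1.08860435e+00, -1.90381641e-02]), 'qvel': array([ 0.00039303,  0.00155331, -0.0015733 ,  0.00026674, -0.00158434,
        0.000352  ]), 'joint_torque': array([-4.24364434e-04, -5.44648182e+01, -2.73649478e+01,  6.44203532e-02,
        2.29603588e-02, -1.47218580e-04]), 'ee_pos': array([277.04768093, 559.55001224, 201.55708294]), 'orientation': array([-1.39315596, -0.86320449,  0.86548669]), 'ft_force': array([-0.14772319,  0.18204907,  0.43519119]), 'moment': array([-0.02178115,  0.03258056, -0.03128995]), 'width': 87.62148778507213}
scene {'fov_y': 45.15479184937102, 'cx': 321.39730202615374, 'cy': 202.43024402296575, 'k1': -0.117256731540514, 'R': array([[-0.63777586,  0.77008452,  0.01455312],
       [ 0.48420261,  0.41556247, -0.76997121],
       [-0.59899064, -0.48402239, -0.63791264]]), 't': array([ 457.35574595, -173.25202978, 1566.53020739])}
top {'fov_y': 51.252130358422306, 'cx': 321.82930272596354, 'cy': 195.9862584685286, 'k1': -0.11166865041352968, 'R': array([[-0.00160118, -0.99999376, -0.00314766],
       [-0.98566873,  0.00210919, -0.16867933],
       [ 0.16868492,  0.00283247, -0.98566596]]), 't': array([ -98.58239874,  589.94876322, 1062.2880427 ])}
wrist {'fov_y': 69.92296861444747, 'cx': 318.64625657499295, 'cy': 202.51473700161878, 'k1': -0.010239927716141144, 'T_tool_cam': array([[ 9.99999556e-01, -8.99950898e-04, -2.78779360e-04,
        -6.11566134e-01],
       [ 1.34768433e-05, -2.82205660e-01,  9.59353931e-01,
        -1.81628293e+02],
       [-9.42044545e-04, -9.59353509e-01, -2.82205523e-01,
         7.84097620e+01],
       [ 0.00000000e+00,  0.00000000e+00,  0.00000000e+00,
         1.00000000e+00]])}
```

View pics/scene0.png

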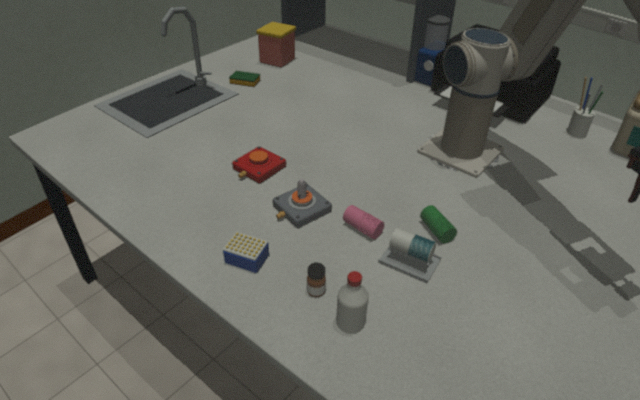

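View pics/top0.png

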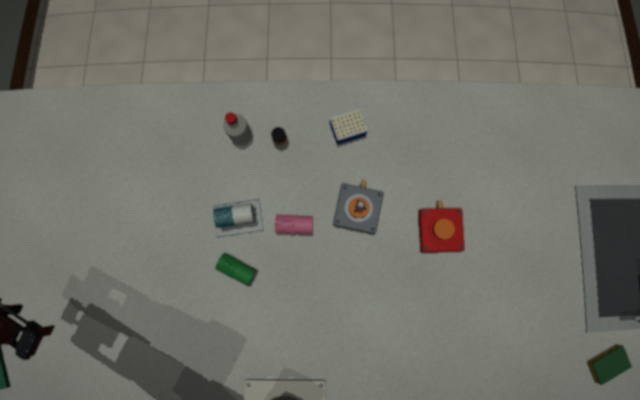

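View pics/wrist0.png

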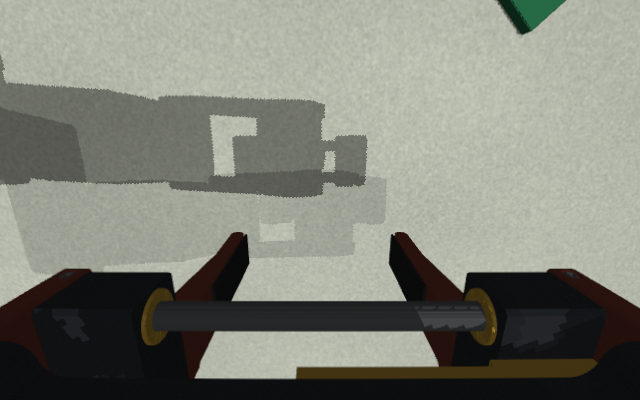

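Scene: the white/teal cup on its rest is at top (235,216) and scene (412,245). The look-alikes are pink at top (294,225) and green at (236,269). The grey base is at top (358,208), and the red look-alike base at (442,230). I'll enlarge crops to confirm.

```bash
cat > h.py <<'E'
import numpy as np,cv2
from scipy.spatial.transform import Rotation as Rn
from workcell import ctrl
def K(ci):
    f=200/np.tan(np.radians(ci['fov_y']/2)); return f,ci['cx'],ci['cy'],ci['k1']
def ext(n,obs=None):
    ci=ctrl.camera_info(n)
    if n!='wrist': return ci,np.array(ci['R']),np.array(ci['t'])
    T=np.eye(4);T[:3,:3]=Rn.from_rotvec(obs['orientation']).as_matrix();T[:3,3]=obs['ee_pos']
    M=np.linalg.inv(T@np.array(ci['T_tool_cam'])); return ci,M[:3,:3],M[:3,3]
def proj(n,X,obs=None):
    ci,R,t=ext(n,obs);f,cx,cy,k=K(ci)
    c=np.atleast_2d(X)@R.T+t; s=c[:,:2]/c[:,2:]; r2=(s**2).sum(1,keepdims=True)
    return s*(1+k*r2)*f+[cx,cy]
def ray(n,uv,obs=None):
    ci,R,t=ext(n,obs);f,cx,cy,k=K(ci)
    d=(np.array(uv,float)-[cx,cy])/f; s=d.copy()
    for _ in range(30): s=d/(1+k*(s@s))
    v=R.T@np.r_[s,1]; return -R.T@t, v/np.linalg.norm(v)
def onz(n,uv,z,obs=None):
    o,v=ray(n,uv,obs); return o+v*(z-o[2])/v[2]
def tri(*rs):
    A=0;b=0
    for o,v in rs:
        P=np.eye(3)-np.outer(v,v);A=A+P;b=b+P@o
    return np.linalg.solve(A,b)
def crop(im,x0,y0,w,h,s,fn):
    cv2.imwrite(fn,cv2.resize(im[y0:y0+h,x0:x0+w,::-1],None,fx=s,fy=s,interpolation=cv2.INTER_CUBIC))
E
python3 - <<'E'
import cv2,numpy as np
from h import crop
t=cv2.imread('pics/top0.png')[:,:,::-1];s=cv2.imread('pics/scene0.png')[:,:,::-1]
crop(t,205,175,200,75,4,'pics/t1.png')
crop(s,260,165,200,130,4,'pics/s1.png')
E
```

```text
(no output)
```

View pics/t1.png

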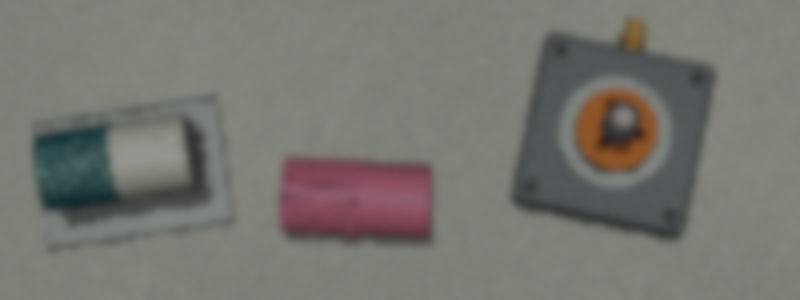

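View pics/s1.png

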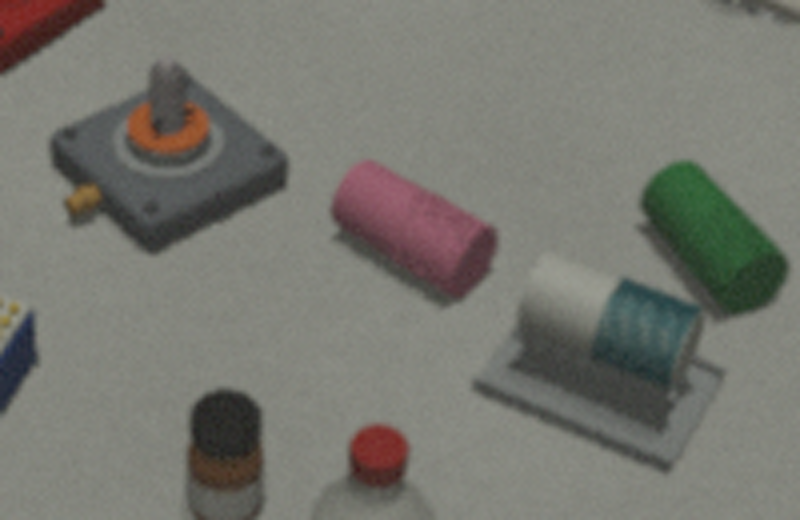

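Run:
```python
from h import *
np.set_printoptions(precision=1,suppress=True)
tc=lambda x,y:(205+x/4-.4,175+y/4-.4); sc=lambda x,y:(260+x/4-.4,165+y/4-.4)
print('stem', onz('top',tc(622,112),100), onz('scene',sc(166,66),100), tri(ray('top',tc(622,112)),ray('scene',sc(166,66))))
for nm,p in dict(bl=(515,200),tl=(550,35),tr=(713,72),br=(682,237)).items(): print('base',nm,onz('top',tc(*p),30))
print('basec',np.mean([onz('top',tc(*p),30) for p in ((515,200),(550,35),(713,72),(682,237))],0))
for nm,p in dict(closed=(39,169.5),mouth=(186,152.5),seam=(108,162)).items(): print(nm,onz('top',tc(*p),59))
for nm,p in dict(l=(36,120),r=(215,95),br=(232,218),bl=(48,248)).items(): print('rest',nm,onz('top',tc(*p),12))
for nm,p in dict(mouth=(565,295),closed=(668,333)).items(): print(nm,onz('scene',sc(*p),59))
print('pink',onz('top',(294,225),25),'green',onz('top',(236,269),25),'red',onz('top',(442,230),30))
print('bottle',onz('top',(232,118),150),'jar',onz('top',(279,134),75),'box',onz('top',(349,125),53))
o=ctrl.get_obs();print(Rn.from_rotvec(o['orientation']).as_matrix())
```

```text
stem [ 563.9 -197.   100. ] [ 568.3 -194.   100. ] [ 564.5 -197.4   96.2]
base bl [ 515.1 -130.4   30. ]
base tl [ 628.1 -155.    30. ]
base tr [ 602.2 -265.9   30. ]
base br [ 489.9 -242.3   30. ]
basec [ 558.8 -198.4   30. ]
closed [532.5 184.7  59. ]
mouth [543.8  86.9  59. ]
seam [537.5 138.7  59. ]
rest l [572.7 200.7  12. ]
rest r [590.  76.  12.]
rest br [504.8  62.4  12. ]
rest bl [484.  188.9  12. ]
mouth [542.3 102.7  59. ]
closed [530.1 167.2  59. ]
pink [514.7 -24.4  25. ] green [396.6 130.1  25. ] red [ 499.2 -424.4   30. ]
bottle [773.3 127.  150. ] jar [754.6  15.   75. ] box [ 787.1 -174.7   53. ]
[[ 0.4 -0.  -0.9]
 [ 0.9 -0.   0.4]
 [-0.  -1.   0. ]]
```

```bash
cat >> h.py <<'E'
def u(v): v=np.array(v,float); return v/np.linalg.norm(v)
def RT(x,y):
    x=u(x);y=u(np.array(y)-x*np.dot(x,y)); return np.c_[x,y,np.cross(x,y)]
def plan(p,R):
    o=ctrl.get_obs();R0=Rn.from_rotvec(o['orientation']).as_matrix()
    d=R0.T@(np.array(p)-o['ee_pos'])/10; w=Rn.from_matrix(R0.T@R).as_rotvec()
    n=max(np.linalg.norm(d)/4.17,np.degrees(np.linalg.norm(w))/7.16)
    print('delta',d.round(2).tolist(),'rot',w.round(3).tolist(),'rows',round(n,1))
def st():
    o=ctrl.get_obs();print('t',round(o['t'],2),'q',o['qpos'].round(2),'p',o['ee_pos'].round(1),'F',o['ft_force'].round(1),'w',round(o['width'],1));return o
d=u([-.115,.993,0]);Z=np.array([0,0,1.]);P=np.cross(d,Z)
E
python3 - <<'E'
from h import *
R=RT(P,-Z-d); print(P,R)
col=np.array([535.3,161,59]); plan(col+19*R[:,1]-150*R[:,1],R)
E
```

```text
[ 0.99336066  0.11504177 -0.        ] [[ 0.99336066  0.08134681 -0.08134681]
 [ 0.11504177 -0.70241206  0.70241206]
 [-0.         -0.70710678 -0.70710678]]
delta [-16.5, 5.03, -35.79] rot [-0.718, 0.943, 0.389] rows 10.0
```

Call:
carry_out(delta_pos=[[-16.5,5.0,-35.8],[-16.5,5.0,-35.8],[-16.5,5.0,-35.8],[-16.5,5.0,-35.8],[-16.5,5.0,-35.8],[-16.5,5.0,-35.8],[-16.5,5.0,-35.8],[-16.5,5.0,-35.8],[-16.5,5.0,-35.8],[-16.5,5.0,-35.8],[-16.5,5.0,-35.8],[-16.5,5.0,-35.8]], rotation=[[-0.718,0.943,0.389],[-0.718,0.943,0.389],[-0.718,0.943,0.389],[-0.718,0.943,0.389],[-0.718,0.943,0.389],[-0.718,0.943,0.389],[-0.718,0.943,0.389],[-0.718,0.943,0.389],[-0.718,0.943,0.389],[-0.718,0.943,0.389],[-0.718,0.943,0.389],[-0.718,0.943,0.389]], hand=0)

```text
t: 1.15
ee_pos: [524.9, 252.6, 150.7]
orientation: [-2.353, -0.134, 0.058]
ft_force: [-0.1, 0.4, -0.3]
width: 88.3
```

Run:
```python
from h import *
o=st()
R=RT(P,-Z-d)
col=np.array([535.3,161,59]); plan(col+19*R[:,1]-150*R[:,1],R)
im=ctrl.get_image('wrist'); cv2.imwrite('pics/w1.png',im[:,:,::-1])
print(proj('wrist',[col+25.5*P,col-25.5*P,col+26*d,col-74*d,[564,-197,100]],o).round(0))
```

```text
t 1.15 q [ 0.75  0.7   1.54 -0.61  1.47  0.88] p [524.9 252.6 150.7] F [-0.1  0.4 -0.3] w 88.3
delta [-0.02, -0.1, -0.03] rot [-0.0, 0.001, -0.002] rows 0.0
[[343. 191.]
 [297. 191.]
 [320. 178.]
 [320. 219.]
 [314. 293.]]
```

View pics/w1.png

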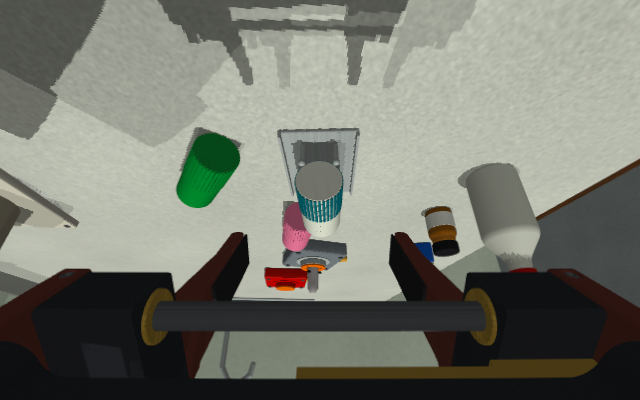

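Wrist view: the teal-collared cup's closed end is at (319,181), centred between the fingers (240 and 398). The predicted point was (320,178). I'll descend along the tool axis and grip.

Call:
carry_out(delta_pos=[[0,4,0],[0,8,0],[0,11,0],[0,13,0],[0,14.2,0],[0,14.9,0],[0,14.9,0]], rotation=[[0,0,0],[0,0,0],[0,0,0],[0,0,0],[0,0,0],[0,0,0],[0,0,0]])

```text
t: 1.78
ee_pos: [536.9, 148.9, 47.0]
orientation: [-2.352, -0.137, 0.056]
ft_force: [0.2, 0.9, 1.2]
width: 88.0
```

Run:
```python
from h import *
o=st()
R=RT(P,-Z-d)
col=np.array([535.3,161,59]); plan(col+19*R[:,1],R)
im=ctrl.get_image('wrist'); cv2.imwrite('pics/w2.png',im[:,:,::-1])
im=ctrl.get_image('scene'); crop(im,340,180,160,120,5,'pics/s2.png')
```

```text
t 1.78 q [ 0.62  0.79  1.69 -0.72  1.22  0.96] p [536.9 148.9  47. ] F [0.2 0.9 1.2] w 88.0
delta [-0.02, 0.19, 0.01] rot [-0.001, -0.0, 0.001] rows 0.0
```

View pics/w2.png

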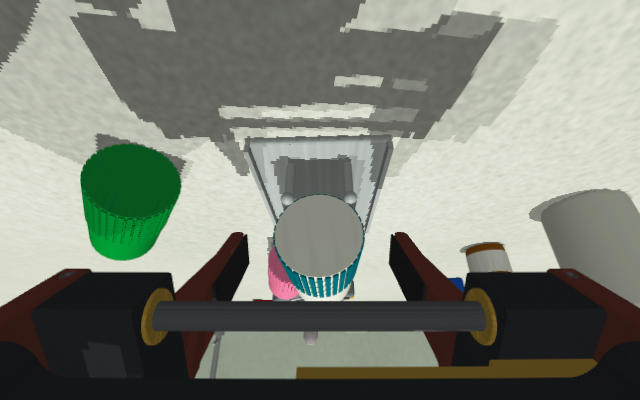

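View pics/s2.png

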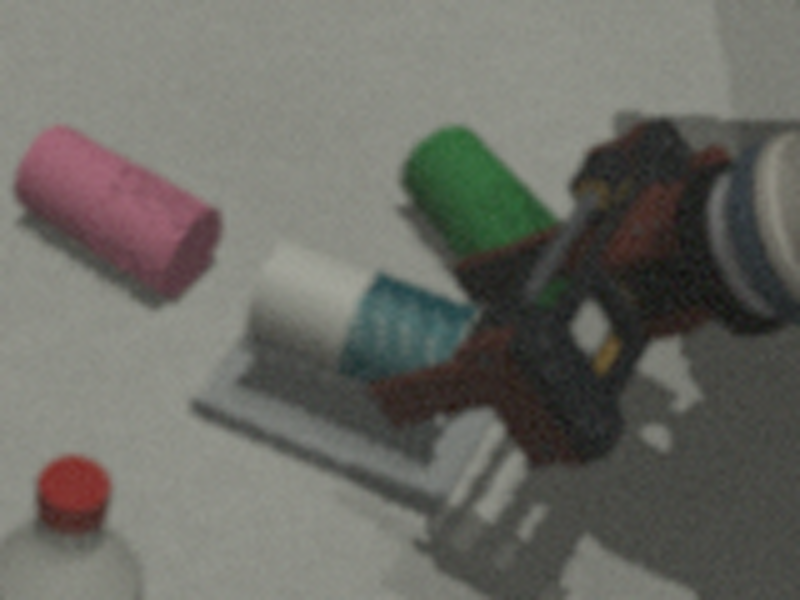

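The fingers straddle the collar symmetrically (cup centre 319, fingers 240 and 398 in the wrist view). Closing.

Call:
carry_out(delta_pos=[[0,0.15,0],[0,0.15,0],[0,0.15,0],[0,0.15,0],[0,0.15,0],[0,0.15,0],[0,0.15,0],[0,0.15,0],[0,0.15,0],[0,0.15,0]], rotation=[[0,0,0],[0,0,0],[0,0,0],[0,0,0],[0,0,0],[0,0,0],[0,0,0],[0,0,0],[0,0,0],[0,0,0]], hand=255)

```text
t: 2.72
ee_pos: [537.2, 147.9, 45.9]
orientation: [-2.352, -0.136, 0.055]
ft_force: [-2.2, 1.7, 2.2]
width: 50.3
```

Run:
```python
from h import *
o=st()
R=RT(P,-Z-d)
plan(o['ee_pos']+[0,0,110],R)
```

```text
t 2.72 q [ 0.62  0.79  1.69 -0.72  1.21  0.96] p [537.2 147.9  45.9] F [-2.2  1.7  2.2] w 50.3
delta [0.01, -7.78, -7.77] rot [-0.001, -0.001, 0.001] rows 2.6
```

Call:
carry_out(delta_pos=[[0,-0.7,-0.7],[0,-1.5,-1.5],[0,-3,-3],[0,-5,-5],[0,-7,-7],[0,-9,-9],[0,-10.5,-10.5],[0,-10.5,-10.5],[0,-10.5,-10.5]], rotation=[[0,0,0],[0,0,0],[0,0,0],[0,0,0],[0,0,0],[0,0,0],[0,0,0],[0,0,0],[0,0,0]])

```text
t: 3.47
ee_pos: [537.6, 147.9, 195.8]
orientation: [-2.35, -0.137, 0.051]
ft_force: [-0.2, -0.2, -1.9]
width: 50.5
```

Run:
```python
from h import *
o=st()
im=ctrl.get_image('wrist'); cv2.imwrite('pics/w3.png',im[:,:,::-1])
im=ctrl.get_image('scene'); crop(im,340,150,160,120,5,'pics/s3.png')
# post pose: rotated +90 about P
R=RT(P,d-Z)
stem=np.array([563,-197,0]); 
# collar world 
plan(np.array([stem[0],stem[1],240+13.4])+19*(R[:,1]-Z*R[2,1])+0,R)
```

```text
t 3.47 q [ 0.62  0.56  1.67 -0.68  1.4   0.8 ] p [537.6 147.9 195.8] F [-0.2 -0.2 -1.9] w 50.5
delta [-1.32, 19.21, -27.68] rot [1.57, -0.0, 0.0] rows 12.6
```

View pics/w3.png

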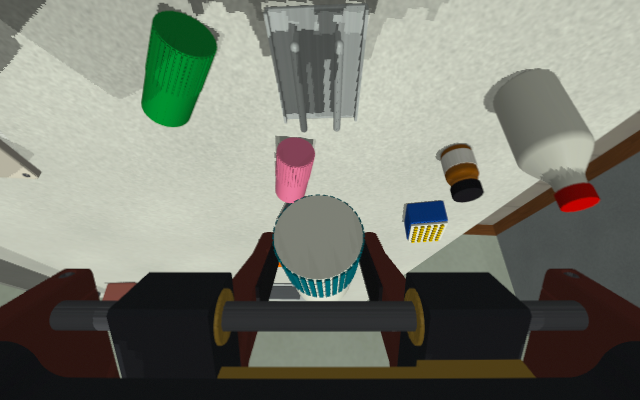

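View pics/s3.png

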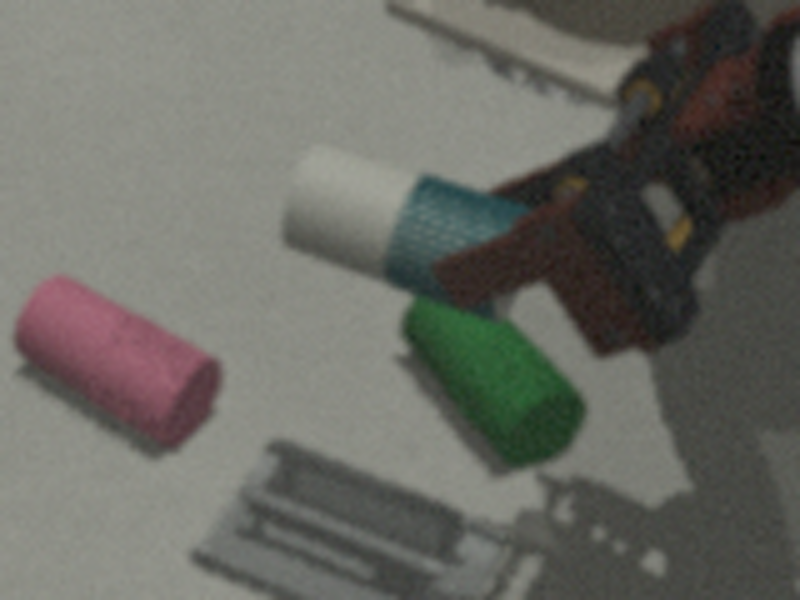

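The cup is held and level (Fz ≈ -1.9 N). Next I swing it mouth down, high over the grey base.

Call:
carry_out(delta_pos=[[-0.1,1.5,-2.2],[-0.2,3,-4.4],[-0.3,4.5,-6.5],[-0.5,6.2,-9],[-0.6,8,-11.5],[-0.7,9.6,-13.8],[-0.8,11.5,-16.5],[-0.9,13,-19],[-1,15,-21.6],[-1.1,16.5,-24],[-1.2,18,-26],[-1.3,19.2,-27.7]], rotation=[[0.12,0,0],[0.24,0,0],[0.36,0,0],[0.48,0,0],[0.6,0,0],[0.72,0,0],[0.84,0,0],[0.96,0,0],[1.08,0,0],[1.2,0,0],[1.32,0,0],[1.44,0,0]])

```text
t: 4.57
ee_pos: [561.7, -186.3, 253.7]
orientation: [-0.908, -0.053, 0.104]
ft_force: [0.6, 0.6, -1.5]
width: 50.7
```

Run:
```python
from h import *
o=st()
R=RT(P,d-Z)
stem=np.array([563,-197,0]); 
plan(np.array([stem[0],stem[1],240+13.4])+19*(R[:,1]-Z*R[2,1])+0,R)
```

```text
t 4.57 q [-0.6   0.55  1.46  0.48  1.6  -0.82] p [ 561.7 -186.3  253.7] F [ 0.6  0.6 -1.5] w 50.7
delta [0.01, 0.19, 0.19] rot [0.124, -0.001, 0.003] rows 1.0
```

Call:
carry_out(delta_pos=[[0,0.2,0.2],[0,0.2,0.2],[0,0.2,0.2]], rotation=[[0.124,0,0],[0.124,0,0],[0.124,0,0]])

```text
t: 4.82
ee_pos: [560.6, -181.4, 250.1]
orientation: [-0.789, -0.04, 0.109]
ft_force: [-0.3, 0.8, -1.2]
width: 50.8
```

Run:
```python
from h import *
o=st()
im=ctrl.get_image('wrist'); cv2.imwrite('pics/w4.png',im[:,:,::-1])
im=ctrl.get_image('scene'); crop(im,240,100,160,120,5,'pics/s4.png')
im=ctrl.get_image('top'); crop(im,300,150,160,120,5,'pics/t4.png')
```

```text
t 4.82 q [-0.63  0.61  1.44  0.55  1.67 -0.85] p [ 560.6 -181.4  250.1] F [-0.3  0.8 -1.2] w 50.8
```

View pics/w4.png

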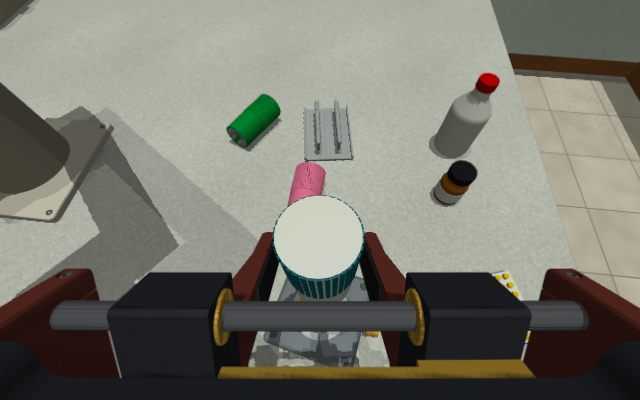

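View pics/s4.png

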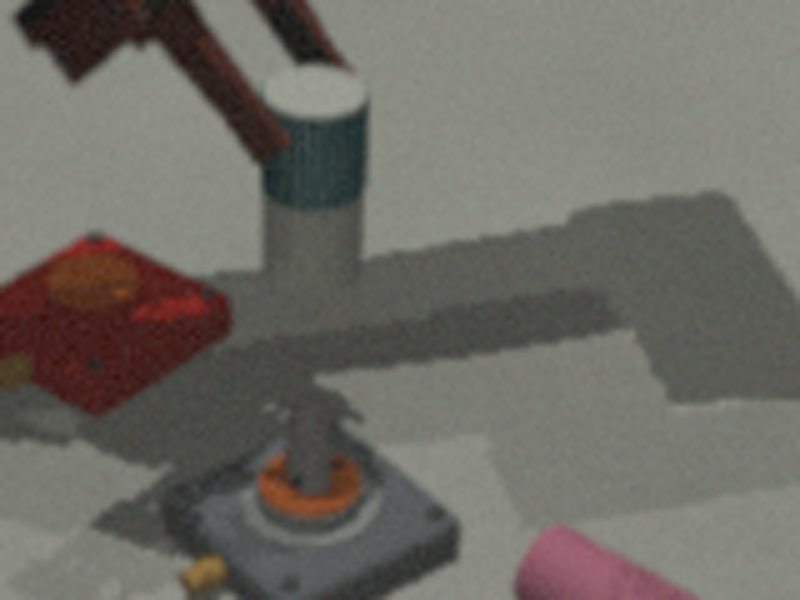

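View pics/t4.png

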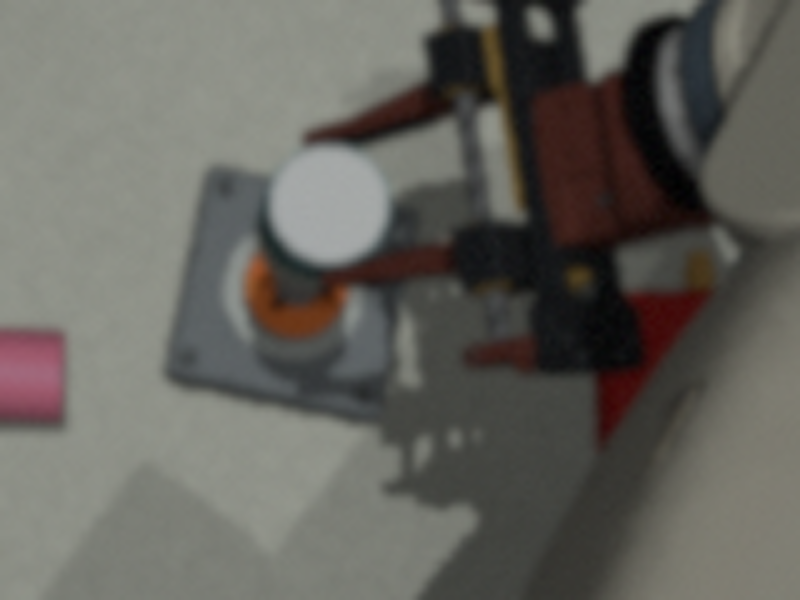

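Run:
```python
from h import *
np.set_printoptions(precision=1,suppress=True)
tc=lambda x,y:(205+x/4-.4,175+y/4-.4); sc=lambda x,y:(260+x/4-.4,165+y/4-.4)
t4=lambda x,y:(300+x/5-.4,150+y/5-.4); s4=lambda x,y:(240+x/5-.4,100+y/5-.4)
o=st(); R0=Rn.from_rotvec(o['orientation']).as_matrix(); print(R0)
g=o['ee_pos']-19*R0[:,1]; print('grasp pt',g)
print('closed end top/scene tri',tri(ray('top',t4(330,206)),ray('scene',s4(316,92))), 'expected',g+[0,0,26])
print(onz('top',t4(330,206),g[2]+26),onz('scene',s4(316,92),g[2]+26), onz('wrist',(319,237),g[2]+26,o))
print('orange top',onz('top',tc(619,128),46),'white',onz('top',tc(615.5,131.5),30))
print('orange scene',onz('scene',sc(168,126),46),'s4',onz('scene',s4(311,483),46))
for nm,p in dict(l=(52,148),b=(155,252),r=(288,165)).items(): print(nm,onz('scene',sc(*p),30 if nm!='b' else 0))
# hi-res stem segmentation
t=cv2.imread('pics/top0.png');s=cv2.imread('pics/scene0.png')
for n,im,(x0,y0,w,h) in (('top',t,(330,175,60,65)),('scene',s,(270,180,70,50))):
    c=cv2.cvtColor(im[y0:y0+h,x0:x0+w],cv2.COLOR_BGR2HSV)
    m=((c[...,0]<14)&(c[...,1]>140)&(c[...,2]>70)).astype(np.uint8)
    k,l,stt,cen=cv2.connectedComponentsWithStats(m); i=1+np.argmax(stt[1:,4])
    pts=np.argwhere(l==i)[:,::-1].astype(np.int32); hull=cv2.convexHull(pts)
    e=cv2.fitEllipse(hull); uv=np.array(e[0])+[x0,y0]; print(n,stt[i],uv,e[1],onz(n,uv,46))
```

```text
t 4.97 q [-0.6  0.6  1.4  0.6  1.7 -0.8] p [ 561.9 -179.3  254.1] F [-0.3 -0.  -0.9] w 50.7
[[ 1.  -0.1 -0.1]
 [ 0.1  0.7  0.7]
 [ 0.  -0.7  0.7]]
grasp pt [ 563.5 -192.5  267.7]
closed end top/scene tri [ 560.5 -192.5  284.9] expected [ 563.5 -192.5  293.7]
[ 558.8 -191.5  293.7] [ 572.  -182.4  293.7] [ 563.  -195.8  293.7]
orange top [ 561.5 -199.7   46. ] white [ 561.4 -198.7   30. ]
orange scene [ 564.4 -196.5   46. ] s4 [ 564.4 -195.8   46. ]
l [ 618.5 -253.6   30. ]
b [ 626.6 -153.7   -0. ]
r [ 528.5 -121.2   30. ]
top [ 20  23  19  19 188] [358.7 207.2] (18.44182586669922, 18.816930770874023) [ 559.8 -198.    46. ]
scene [ 23  11  19  12 117] [301.5 196. ] (12.283550262451172, 19.457836151123047) [ 564.3 -197.    46. ]
```

Run:
```python
from h import *
o=st(); R=RT(P,d-Z)
plan(np.array([562.5,-197.5,182])+19*R[:,1],R)
```

```text
t 4.97 q [-0.62  0.6   1.44  0.55  1.67 -0.85] p [ 561.9 -179.3  254.1] F [-0.3 -0.  -0.9] w 50.7
delta [-0.16, 5.77, -6.34] rot [0.008, 0.002, -0.0] rows 2.1
```

Call:
carry_out(delta_pos=[[-0.1,2,-2.2],[-0.2,4,-4.4],[-0.2,5.2,-5.7],[-0.2,5.8,-6.3],[-0.2,5.8,-6.3],[-0.2,5.8,-6.3]], rotation=[[0.008,0,0],[0.008,0,0],[0.008,0,0],[0.008,0,0],[0.008,0,0],[0.008,0,0]])

```text
t: 5.47
ee_pos: [561.0, -184.3, 169.3]
orientation: [-0.783, -0.047, 0.109]
ft_force: [0.3, -0.2, -1.8]
width: 50.7
```

Run:
```python
from h import *
np.set_printoptions(precision=1,suppress=True)
im=ctrl.get_image('scene'); crop(im,260,130,100,100,6,'pics/s5.png')
o=st()
im=ctrl.get_image('top'); crop(im,310,160,100,80,6,'pics/t5.png')
o=st()
R0=Rn.from_rotvec(o['orientation']).as_matrix()
g=o['ee_pos']-19*R0[:,1]; print('grasp pt',g)
ax=R0@np.array([0,-1,1])/2**.5; print(ax)
for z in(26,-74): 
  for n,f in(('scene',lambda p:(p-[260,130]+.4)*6),('top',lambda p:(p-[310,160]+.4)*6)): print(n,z,f(proj(n,g+z*ax)))
for n,f in(('scene',lambda p:(p-[260,130]+.4)*6),('top',lambda p:(p-[310,160]+.4)*6)): print(n,'stem',f(proj(n,[562.5,-197.5,100])))
```

```text
t 5.52 q [-0.6  0.7  1.5  0.6  1.6 -0.9] p [ 561.3 -184.7  169.8] F [-0.2  0.3 -1.7] w 50.6
t 5.57 q [-0.6  0.7  1.5  0.6  1.6 -0.9] p [ 561.3 -185.   169.9] F [ 0.2 -1.3 -1.6] w 50.9
grasp pt [ 562.9 -198.3  183.4]
[-0. -0.  1.]
scene 26 [[246.9  88. ]]
top 26 [[331.6 217. ]]
scene -74 [[249.3 282.6]]
top -74 [[307.9 256.6]]
scene stem [[251.8 299.9]]
top stem [[304.2 261.4]]
```

View pics/s5.png

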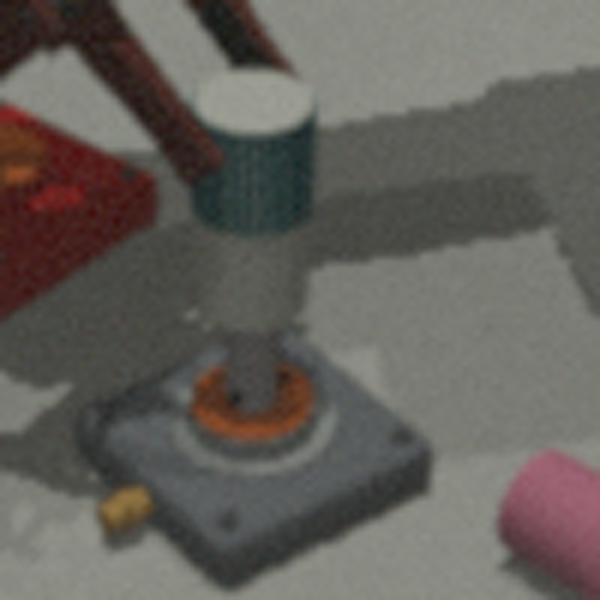

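View pics/t5.png

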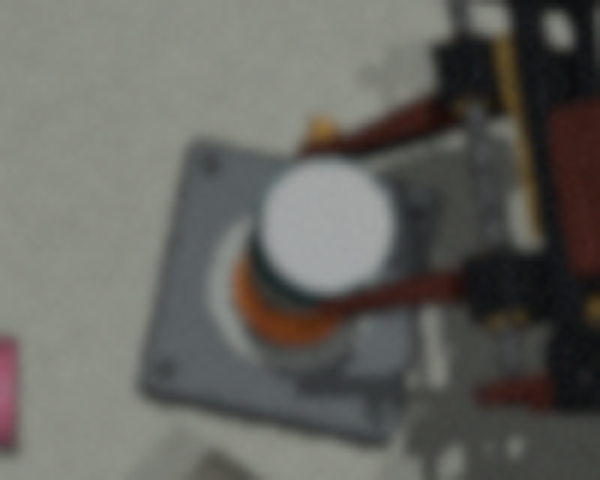

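The cup hangs coaxially over the stem: in the scene crop the cup edges 194–314 centre on 254 and the stem is at 255. I'll lower it gradually and watch the force.

Call:
carry_out(delta_pos=[[0.06,0.3,-0.3],[0.06,0.6,-0.6],[0.06,0.9,-0.9],[0.06,1.2,-1.2],[0.06,1.5,-1.5],[0.06,1.8,-1.8],[0.06,1.8,-1.8]], rotation=[[0,0,0],[0,0,0],[0,0,0],[0,0,0],[0,0,0],[0,0,0],[0,0,0]])

```text
t: 6.15
ee_pos: [560.4, -184.6, 141.6]
orientation: [-0.782, -0.045, 0.109]
ft_force: [-3.3, -0.8, -3.3]
width: 50.5
```

Run:
```python
from h import *
np.set_printoptions(precision=2,suppress=True)
o=st(); R0=Rn.from_rotvec(o['orientation']).as_matrix()
g=o['ee_pos']-19*R0[:,1]; print('grasp pt',g,R0@np.array([0,-1,1])/2**.5,o['moment'])
im=ctrl.get_image('scene'); crop(im,260,130,100,100,6,'pics/s6.png')
```

```text
t 6.15 q [-0.63  0.74  1.48  0.55  1.53 -0.95] p [ 560.4 -184.6  141.6] F [-3.3 -0.8 -3.3] w 50.5
grasp pt [ 561.93 -197.95  154.95] [ 0. -0.  1.] [-0.98  0.58  0.42]
```

View pics/s6.png

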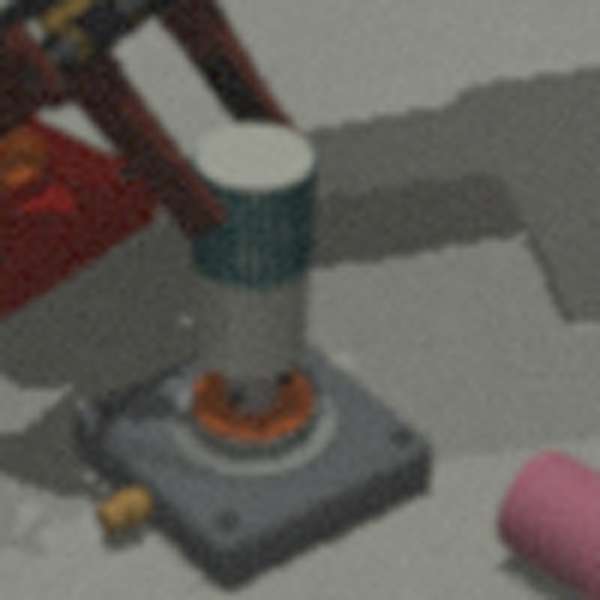

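Call:
carry_out(delta_pos=[[-0.12,0.2,-0.2],[-0.15,0.4,-0.4],[-0.15,0.6,-0.6],[-0.15,0.8,-0.8],[-0.15,1.0,-1.0],[-0.15,1.2,-1.2],[-0.15,1.3,-1.3],[-0.15,1.3,-1.3]], rotation=[[0,0,0],[0,0,0],[0,0,0],[0,0,0],[0,0,0],[0,0,0],[0,0,0],[0,0,0]])

```text
t: 6.87
ee_pos: [559.7, -184.8, 124.0]
orientation: [-0.782, -0.046, 0.109]
ft_force: [-0.5, -0.7, -1.1]
width: 50.8
```

Run:
```python
from h import *
np.set_printoptions(precision=2,suppress=True)
o=st(); R0=Rn.from_rotvec(o['orientation']).as_matrix()
g=o['ee_pos']-19*R0[:,1]; print('grasp pt',g,R0@np.array([0,-1,1])/2**.5,o['moment'])
```

```text
t 6.87 q [-0.63  0.76  1.48  0.55  1.51 -0.96] p [ 559.7 -184.8  124. ] F [-0.5 -0.7 -1.1] w 50.8
grasp pt [ 561.23 -198.15  137.4 ] [-0. -0.  1.] [-0.69  0.02  0.03]
```

Call:
carry_out(delta_pos=[[0,0.1,-0.1],[0,0.2,-0.2],[0,0.3,-0.3],[0,0.4,-0.4],[0,0.45,-0.45],[0,0.45,-0.45]], rotation=[[0,0,0],[0,0,0],[0,0,0],[0,0,0],[0,0,0],[0,0,0]])

```text
t: 7.37
ee_pos: [559.4, -184.9, 117.7]
orientation: [-0.783, -0.046, 0.109]
ft_force: [-1.8, 0.2, -1.0]
width: 50.8
```

Run:
```python
from h import *
np.set_printoptions(precision=2,suppress=True)
o=st(); R0=Rn.from_rotvec(o['orientation']).as_matrix()
g=o['ee_pos']-19*R0[:,1]; print('grasp pt',g,R0@np.array([0,-1,1])/2**.5,o['moment'])
im=ctrl.get_image('scene'); crop(im,260,130,100,100,6,'pics/s7.png')
```

```text
t 7.37 q [-0.63  0.77  1.48  0.55  1.5  -0.97] p [ 559.4 -184.9  117.7] F [-1.8  0.2 -1. ] w 50.8
grasp pt [ 560.91 -198.24  131.08] [-0. -0.  1.] [-0.7   0.44  0.33]
```

View pics/s7.png

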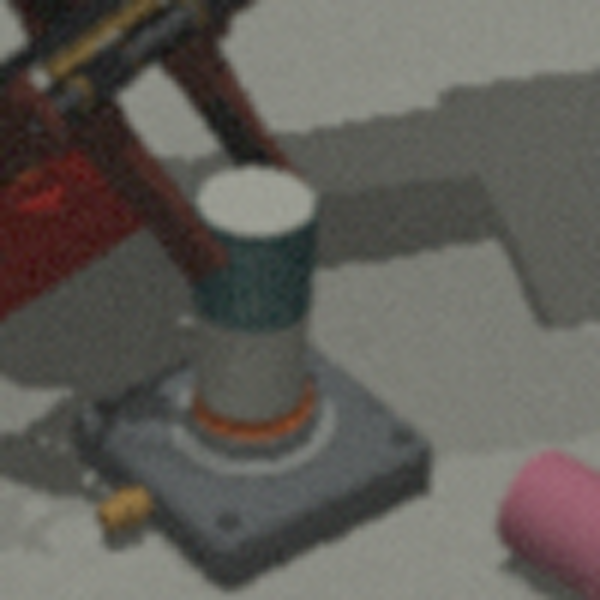

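Call:
carry_out(delta_pos=[[-0.05,0.1,-0.1],[-0.05,0.2,-0.2],[-0.05,0.3,-0.3],[-0.05,0.3,-0.3]], rotation=[[0,0,0],[0,0,0],[0,0,0],[0,0,0]])

```text
t: 7.75
ee_pos: [559.2, -184.8, 113.3]
orientation: [-0.783, -0.046, 0.108]
ft_force: [-0.9, -0.9, -2.8]
width: 50.4
```

Run:
```python
from h import *
np.set_printoptions(precision=2,suppress=True)
o=st(); R0=Rn.from_rotvec(o['orientation']).as_matrix()
g=o['ee_pos']-19*R0[:,1]; print('grasp pt',g,R0@np.array([0,-1,1])/2**.5,o['moment'])
```

```text
t 7.75 q [-0.64  0.78  1.49  0.55  1.49 -0.97] p [ 559.2 -184.8  113.3] F [-0.9 -0.9 -2.8] w 50.4
grasp pt [ 560.75 -198.2   126.67] [-0. -0.  1.] [-0.84  0.07  0.09]
```

Call:
carry_out(delta_pos=[[0,0.1,-0.1],[0,0.2,-0.2],[0,0.2,-0.2]], rotation=[[0,0,0],[0,0,0],[0,0,0]])

```text
t: 8.0
ee_pos: [559.5, -184.7, 111.5]
orientation: [-0.782, -0.047, 0.108]
ft_force: [0.1, -1.5, 3.6]
width: 50.5
```

Run:
```python
from h import *
np.set_printoptions(precision=2,suppress=True)
o=st(); R0=Rn.from_rotvec(o['orientation']).as_matrix()
g=o['ee_pos']-19*R0[:,1]; print('grasp pt',g,R0@np.array([0,-1,1])/2**.5,o['moment'])
im=ctrl.get_image('scene'); crop(im,260,130,100,100,6,'pics/s8.png')
im=ctrl.get_image('wrist'); cv2.imwrite('pics/w8.png',im[:,:,::-1])
```

```text
t 8.0 q [-0.64  0.78  1.48  0.55  1.49 -0.97] p [ 559.5 -184.7  111.5] F [ 0.1 -1.5  3.6] w 50.5
grasp pt [ 561.02 -198.1   124.94] [-0. -0.  1.] [0.02 0.18 0.04]
```

View pics/s8.png

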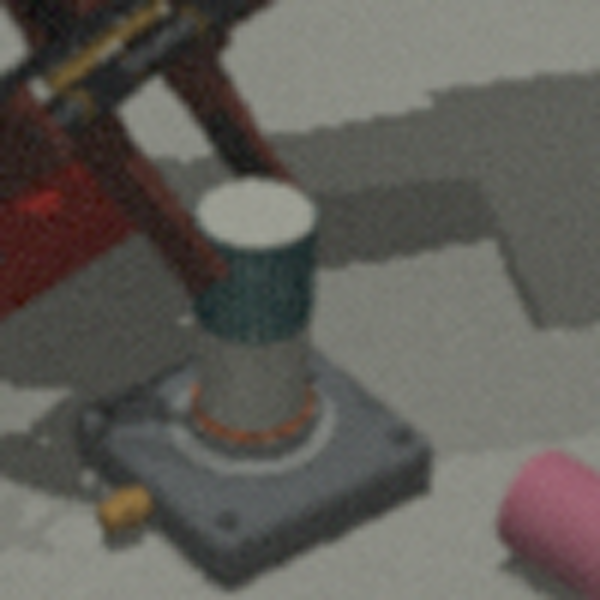

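View pics/w8.png

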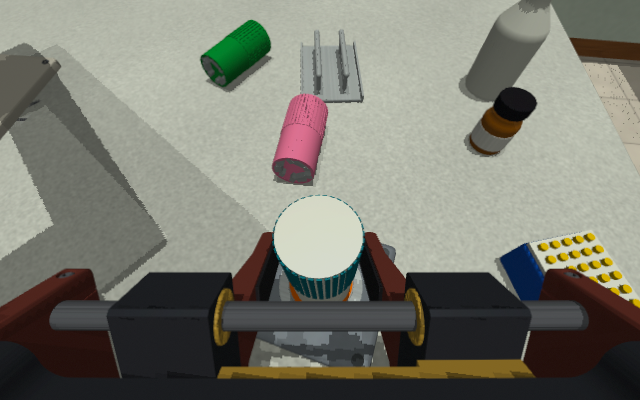

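Run:
```python
from h import *
np.set_printoptions(precision=1,suppress=True)
s8=cv2.imread('pics/s8.png')
cv2.imwrite('pics/s8z.png',cv2.resize(s8[160:480,150:370],None,fx=1.8,fy=1.8))
f=lambda p:((p-[260,130]+.4)*6-[150,160])*1.8
a=np.linspace(0,2*np.pi,9)[:-1]
print('plate ctr',f(proj('scene',[561.5,-198,46])))
for z in(38,46,58.5):
    c=np.array([561.5,-198,z]); 
    pts=np.array([c+25.5*np.array([np.cos(t),np.sin(t),0]) for t in np.linspace(0,2*np.pi,200)])
    p=f(proj('scene',pts)); print(z,'bottom',p[p[:,1].argmax()],'closed',f(proj('scene',c+[0,0,100])), 'seam49 front',f(proj('scene',pts+[0,0,49]))[p[:,1].argmax()])
c=np.array([561.5,-198,46]);pts=np.array([c+29*np.array([np.cos(t),np.sin(t),0]) for t in np.linspace(0,2*np.pi,200)]);p=f(proj('scene',pts));print('plate bottom',p[p[:,1].argmax()],p[:,0].min(),p[:,0].max())
```

```text
plate ctr [[186.9 422.2]]
38 bottom [184.3 512.2] closed [[182.6 121.6]] seam49 front [182.  355.9]
46 bottom [183.9 487.2] closed [[182.3  94.1]] seam49 front [181.6 329.6]
58.5 bottom [183.3 447.7] closed [[181.7  50.8]] seam49 front [181.  288.2]
plate bottom [183.5 496.2] 70.62477707641874 303.0372887756142
```

View pics/s8z.png

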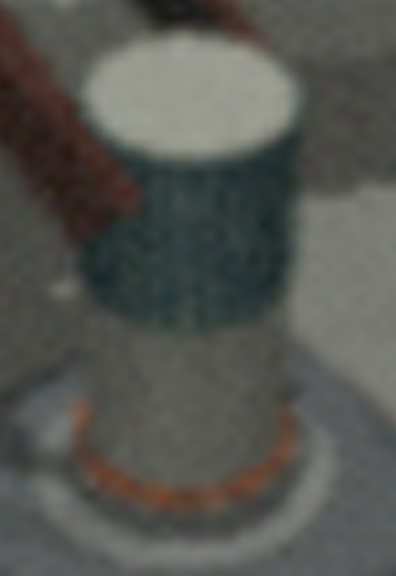

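The image puts the mouth at about 47–50 mm, well below the 58.5 mm pin rest. That suggests the keyways are already over the pins. I'll press gently to see whether it moves like the sprung plate.

Call:
carry_out(delta_pos=[[0,0.1,-0.1],[0,0.2,-0.2],[0,0.3,-0.3],[0,0.3,-0.3]], rotation=[[0,0,0],[0,0,0],[0,0,0],[0,0,0]])

```text
t: 8.43
ee_pos: [559.5, -184.8, 107.1]
orientation: [-0.782, -0.047, 0.108]
ft_force: [-0.0, -0.8, 6.3]
width: 50.7
```

Run:
```python
from h import *
np.set_printoptions(precision=2,suppress=True)
o=st(); R0=Rn.from_rotvec(o['orientation']).as_matrix()
g=o['ee_pos']-19*R0[:,1]; print('grasp pt',g,R0@np.array([0,-1,1])/2**.5,o['moment'])
im=ctrl.get_image('scene'); crop(im,285,155,37,56,9,'pics/s9.png')
```

```text
t 8.43 q [-0.64  0.78  1.49  0.55  1.49 -0.98] p [ 559.5 -184.8  107.1] F [-0.  -0.8  6.3] w 50.7
grasp pt [ 560.97 -198.18  120.46] [-0. -0.  1.] [ 0.29  0.22 -0.01]
```

View pics/s9.png

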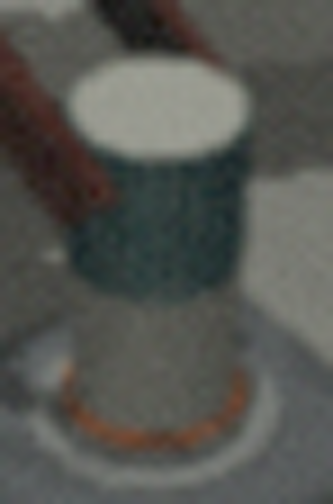

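It moved 4.4 mm for only about 2.7 N more, which is the gasket spring (0.5 N/mm), and the disc moved with it in the image. The keyways are engaged without turning. I'll press on to the stop.

Call:
carry_out(delta_pos=[[0,0.1,-0.1],[0,0.2,-0.2],[0,0.3,-0.3],[0,0.4,-0.4],[0,0.4,-0.4],[0,0.4,-0.4]], rotation=[[0,0,0],[0,0,0],[0,0,0],[0,0,0],[0,0,0],[0,0,0]])

```text
t: 8.98
ee_pos: [559.9, -184.8, 103.3]
orientation: [-0.781, -0.048, 0.108]
ft_force: [-0.6, -1.8, 14.4]
width: 50.5
```

Run:
```python
from h import *
np.set_printoptions(precision=2,suppress=True)
o=st(); R0=Rn.from_rotvec(o['orientation']).as_matrix()
g=o['ee_pos']-19*R0[:,1]; print('grasp pt',g,R0@np.array([0,-1,1])/2**.5,o['moment'])
```

```text
t 8.98 q [-0.64  0.79  1.48  0.55  1.48 -0.98] p [ 559.9 -184.8  103.3] F [-0.6 -1.8 14.4] w 50.5
grasp pt [ 561.43 -198.19  116.73] [-0. -0.  1.] [1.3  0.65 0.11]
```

Call:
carry_out(delta_pos=[[0,0.1,-0.1],[0,0.2,-0.2],[0,0.2,-0.2],[0,0.2,-0.2],[0,0.2,-0.2],[0,0.2,-0.2]], rotation=[[0,0,0],[0,0,0],[0,0,0],[0,0,0],[0,0,0],[0,0,0]])

```text
t: 9.48
ee_pos: [561.4, -185.0, 102.3]
orientation: [-0.781, -0.051, 0.106]
ft_force: [2.1, -2.6, 22.3]
width: 50.8
```

Run:
```python
from h import *
np.set_printoptions(precision=2,suppress=True)
o=st(); R0=Rn.from_rotvec(o['orientation']).as_matrix()
g=o['ee_pos']-19*R0[:,1]; print('grasp pt',g,R0@np.array([0,-1,1])/2**.5,o['moment'])
im=ctrl.get_image('scene'); crop(im,285,155,37,56,9,'pics/s10.png'); cv2.imwrite('pics/sfull.png',im[:,:,::-1])
im=ctrl.get_image('wrist'); cv2.imwrite('pics/w10.png',im[:,:,::-1])
st()
```

```text
t 9.48 q [-0.64  0.79  1.48  0.55  1.48 -0.98] p [ 561.4 -185.   102.3] F [ 2.1 -2.6 22.3] w 50.8
grasp pt [ 562.81 -198.41  115.7 ] [-0.01 -0.    1.  ] [ 2.24  0.38 -0.04]
t 9.58 q [-0.64  0.79  1.48  0.55  1.48 -0.98] p [ 561.3 -185.   102.3] F [ 2.1 -1.8 23.3] w 50.5
```

View pics/s10.png

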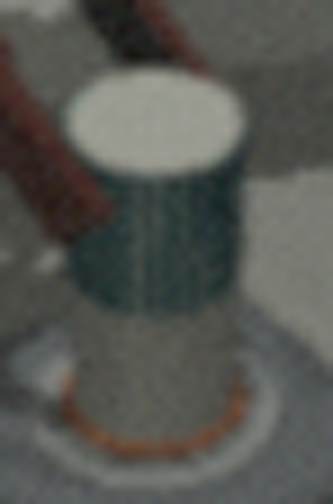

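View pics/w10.png

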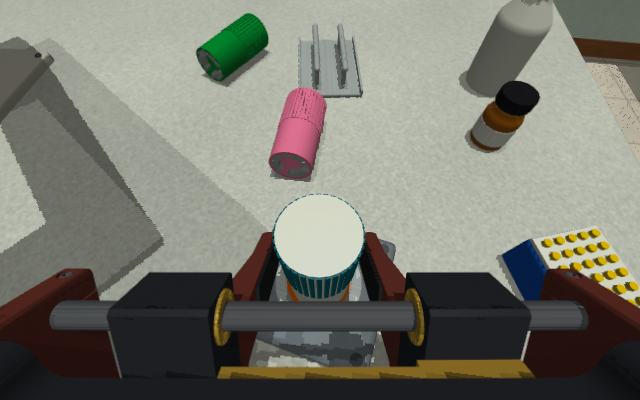

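View pics/sfull.png

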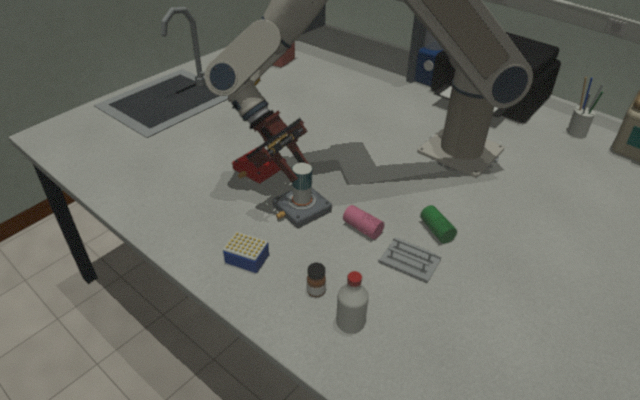

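Everything agrees with fully home. The disc is at scene row 168.6, which is the prediction for a mouth height of 38 mm, and total travel is about 8–9 mm. The force has risen to 23 N, past the 10 N spring limit. Handing in.

Run:
```python
from h import *
print(ctrl.close_job()); st()
```

```text
the job is handed in; nothing more can be done
None
the job is handed in; nothing more can be done
```

The job is handed in at about 9.6 s, with the cup mouth down on the stem, pressed to the gasket stop and still gripped. The interface gives no verdict, so what follows is my own checking.

**What I did:** I gripped the white cup by its collar with the tool at 45°, lifted it, swung it mouth down and lowered it over the stem. I never turned it. It passed the pin level (mouth 58.5 mm) on the first descent, so the keyways seem to have been lined up already.

**Last checks:**
- **Force:** the push was 23 N, past the spring's 10 N limit, and the tool barely moved under the last of it. The finger opening stayed at 50.5 mm, so the cup was still gripped.
- **Travel:** the grasp point went down about 9 mm from first contact; the full gasket stroke is 8 mm.
- **Mouth height:** the scene image puts it at 38 mm.
- **Position:** the tool pose gives a tilt of about 0.01 rad, and in the scene view taken before lowering the cup was centred on the stem.
- **Other objects:** the bottle, tip box and jar look where they started in the final scene picture.

**What disagreed:**
- **First contact:** the image put the mouth at about 48–50 mm, against the expected 46 mm.
- **Tool x:** the tool shifted about 1.4 mm in x under the last push. That is about the stem's clearance in the cup.

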